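# Start the wing cap on its thread and close the glue tank

### The job

The wing cap lies loose on the slanted filler neck of the glue tank and has not caught its thread. Holding it gently by its wing, turn it backward (anticlockwise) until it drops a little onto the thread start, letting it sink, then turn it forward (clockwise) until it is fully home, and let go. Do not squeeze the wing hard and leave the things around the tank where they are.

Things in the scene. Friction and masses are not known exactly. Their poses are not given: they have to be found in the camera images.
- glue_tank: grey box-shaped steel tank, 150 (x) x 190 (y) x 109 mm high, screwed to the table, immovable; origin at the centre of its underside; its filler neck is on the -x side. A bar handle stands on the rear half of its top, up to 133 mm above the table
- filler_neck: dark steel filler neck, fixed to the tank. Origin on the neck's axis, 30 mm toward the tank's -x side and 112 mm above the table. Its z axis is the neck's axis, pointing out of the tank and leaning 35 degrees from vertical toward the tank's -x side (toward the robot). The cap moves only along and about this axis
- wing_cap: aluminium screw cap, 0.53 kg: fluted skirt 70 mm across, 30 mm high, with a flat-sided wing (grip bar) on top, 64 long, 18 thick, 30 mm high, centred. Origin on the axis at the skirt's underside; z along the axis, outward (wing at z = 30 to 60 mm), x along the wing, y across it. Friction against turning about 0.05 N m; it stays turned as it is left. A keeper prevents pulling it off
- masking_tape: roll of tan masking tape lying flat, 103 mm across, 25 mm high, loose bystander; origin at the centre of its underside
- sanding_block: wooden block 62 x 110 x 26 mm, loose bystander; origin at the centre of its underside
- tape_measure: black tape measure with a yellow disc, 32 x 76 x 63 mm, loose bystander; origin at the centre of its underside
- wing_grip (a point): point on the cap's axis inside the wing, 52 mm from the cap's origin (22 mm above the skirt's top, 8 mm below the wing's top edge): where to grip the wing across its 18 mm thickness, tool along the axis. At a firm stop or jam the wing slips round on the cap above 0.6 N m, harmlessly (clutch). Do not squeeze hard: grip with 20 to 40 N
- loose_seat (a point): point on the neck's axis, 46 mm from the neck's origin, where (within 0.5 mm) the cap's origin stands while uncaught. From there the thread start lies 0.4 to 1.3 rad anticlockwise (seen from outside, looking against z), unrelated to the wing's direction and invisible. Turned clockwise while uncaught the cap jams after 0.2 to 1.0 rad
- start_seat (a point): point on the neck's axis, 39 mm from the neck's origin, where the cap's origin stands (within 1.5 mm) once dropped onto the thread start. The start is open over 0.45 rad, then a firm stop ends the backward turn. The cap drops there by its weight (4 N along the axis) only if the grip is slackened, or if it is pressed lightly along the axis
- home_seat (a point): point on the neck's axis, 34 mm from the neck's origin, where the cap's origin stands when fully home. From the thread start the single right-handed thread takes the cap down 3.1 mm per rad clockwise, to a firm stop after 1.7 to 2.25 rad

How it is judged:
By the outcome, as a careful person would: the job done as asked, in the order asked, and still so for the second after the job is handed in, with the robot touching nothing.
It also fails if it takes over 72 s, if anything falls off the work surface, if the arm or the gripper's body presses on something with over 40 N, if the wrist force passes 120 N, or if a joint passes its speed limit or range.

### The arm

A 7-joint arm with a two-finger parallel gripper is mounted at the origin on a cart in front of the work surface, level with it; the furniture and walls round the work are solid. World frame = base frame: x ahead of the robot, y to its left, z up, the work surface at z = 0. Lengths are in m, angles in rad, forces in N, time in s.
With the tool pointing down it reaches from about 0.35 to 0.9 m from the base axis. Payload 8.1 kg.
Tool frame: the origin (TCP) lies midway between the tips of the shut fingers; the grasp point (between the pads) lies arm.grasp_offset behind it (arm.grasp_offset is the distance from the TCP to the grasp point, in m); z points along the fingers, y is the line along which they close (so a half turn about z gives the same grasp; the last joint's range is limited). The gripper opens to 92 mm and grips with 3 to 60 N. Pads are 19 mm wide; open, the fingers measure 130 mm over their backs; the gripper's body (75 mm by 190 mm) begins 47 mm behind the grasp point.
Start: joints at [1.035, 0.434, 0.025, 1.573, -0.012, 1.134, -0.075], TCP at [0.262, -0.567, 0.19] pointing down, gripper open.
Joint ranges: [-2.62, 2.62], [-0.44, 2.09], [-1.27, 1.32], [0.08, 2.57], [-1.32, 4.46], [0.12, 2], [-2.74, 2.74]. Speed limits (rad/s): [2.22, 2.22, 3.01, 3.01, 3.14, 3.14, 3.14].

### API

Orientations are given as a rotation vector (axis times angle).
In Python, from cell import observe, imaging, arm gives the robot as it stands.
- The arm moves only by the tool apply_moves, never from a script. Its argument "commands" is a list of rows, each a list of 5 numbers: the opening in per cent of the stroke, from 0 (shut) to 100 (fully open), then the shift along the world's x, y, z in units of 0.06 m (1.0 is 0.06 m), then the turn about the world's z in units of 0.5 rad (1.0 is 0.5 rad). A call has 1 to 12 rows; each row shifts and turns the commanded pose from where the row before left it; what a row does not reach is not made up. A row lasts 1/8 s, in which the tool goes at most 62.5 mm and 10.7 degrees, less where a joint would pass 70% of its speed; a pose out of reach is approached as far as the arm can. A call with a number of a shift or a turn outside -1 to 1 is refused whole. A call with a gripper value outside its range is refused whole. The fingers move at their own pace and stop on an object; "newtons" is the grip in N (left out, the last holds). Time passes only in rows, so rows that do not move let the fingers close. It gives the time, the measured TCP pose, the force, the opening and the grip force at its end, in the units of the state.
- observe(): the state, without advancing time (a new reading comes with each control period).
- imaging.get_image(name): name is "scene" or "top" or "wrist"; returns (picture, depth): 420x560x3 uint8, red, green, blue; 420x560 float32, m along the optical axis (not along the pixel's ray), 0 where there is no reading.
- imaging.camera_params(name): a dict with "camera_matrix" (3x3 intrinsics, pixels), "origin" and "rotation" of the camera in the world; the wrist camera has in their place "tool_from_camera" (4x4, takes a point from camera to tool coordinates, whose origin is the TCP and whose axes are the flange's). Camera axes: x right, y up, looking along -z (the intrinsics and any distortion apply to the point x, -y, -z); pixel columns grow to the right and rows downward; lengths in m; the calibration is good to about 2 mm. A picture is of the moment at which its call begins: read the wrist's pose just before it. camera_params takes no time and is no camera call.
- arm.sign_off(): hands the job in; it is judged then, once.
The state is a dict: "clock": time; "joints": joint angles; "dq": joint speeds; "joint_efforts": joint torques, N m; "position": TCP position; "ee_rot": TCP orientation; "force": force on the tool from outside, world axes, zero at the start; "ft_torque": the same for the moment, N m; "width": opening from 0.0 (shut) to 1.0 (fully open); "gripper_force": force on a finger pad.
Only numpy, scipy, OpenCV 4.12 (cv2) and the standard library are available. Lean on these libraries where they do the work, as an engineer would, in place of code of your own. Each camera call takes 0.05 s, during which the arm holds its last target. There are 200 camera calls.

## Working session

There is one attempt and no reset: what is moved stays moved. The work goes in short steps, Python scripts to look and compute and a tool call to move; the robot and the scene stay as the last step left them, time stands still between calls to the robot, and variables do not carry over. Pictures are saved under pics/ and viewed, at most 12 in all, crops included, and the job is handed in when it is done.

Besides the shell and the picture viewer there is one more tool, called by a JSON object that holds its "name" and its "arguments", one argument or row to a line. apply_moves: Moves the arm, as the interface text tells. Its arguments: {"type":"object","properties":{"commands":{"type":"array"},"newtons":{"type":"number"}},"required":["commands"]}

```bash
ls; mkdir -p pics; python3 - <<'E'
from cell import observe, imaging, arm
import cv2, numpy as np
s=observe(); print(s, arm.grasp_offset, [a for a in dir(arm) if a[0]!='_'],[a for a in dir(imaging) if a[0]!='_'])
for n in ("scene","top"):
    p,d=imaging.get_image(n); cv2.imwrite(f"pics/{n}0.png",p[:,:,::-1]); np.savez(f"{n}0.npz",p=p,d=d)
    print(imaging.camera_params(n))
print(imaging.camera_params("wrist"))
E
```

```text
pics
{'clock': 0.0, 'joints': array([ 1.03538953,  0.43518985,  0.0249592 ,  1.57409039, -0.01159905,
        1.13397769, -0.0751047 ]), 'dq': array([ 1.48698564e-03, -1.56465255e-03, -1.08273962e-03,  2.17090143e-04,
       -7.96826343e-06, -1.51366120e-03, -7.09985048e-04]), 'joint_efforts': array([ 1.98068547e-04, -6.67855239e+01,  9.85229574e-01, -3.14456785e+01,
       -6.04183367e-02,  4.27922665e-02,  1.64908761e-04]), 'position': array([ 0.26185595, -0.56688793,  0.18946802]), 'ee_rot': array([-3.06692206e+00, -6.74151583e-01,  7.14575490e-04]), 'force': array([ 0.11964372, -0.71232744,  0.09936623]), 'ft_torque': array([-0.03891347, -0.01193875,  0.01582939]), 'gripper_force': 0.0, 'width': 0.9983626610113756} 0.0188 ['PlanningError', 'grasp_offset', 'sign_off'] ['camera_params', 'get_image']
{'camera_matrix': array([[435.80962181,   0.        , 286.68482794],
       [  0.        , 435.80962181, 220.10558159],
       [  0.        ,   0.        ,   1.        ]]), 'origin': array([-0.08207305,  0.58443224,  0.73461011]), 'rotation': array([ 0.43825832, -1.12524473, -2.12115491])}
{'camera_matrix': array([[449.00280897,   0.        , 272.80069425],
       [  0.        , 449.00280897, 207.16464776],
       [  0.        ,   0.        ,   1.        ]]), 'origin': array([ 0.4037314 , -0.04539277,  1.24217233]), 'rotation': array([ 0.08911345, -0.07512907, -1.54116205])}
{'camera_matrix': array([[363.80378455,   0.        , 279.01013861],
       [  0.        , 363.80378455, 213.46453754],
       [  0.        ,   0.        ,   1.        ]]), 'tool_from_camera': array([[ 1.12432154e-03,  9.69479524e-01,  2.45169715e-01,
         6.59030128e-02],
       [ 9.99998365e-01, -7.42742660e-04, -1.64884111e-03,
        -9.19987230e-04],
       [-1.41641968e-03,  2.45171168e-01, -9.69478773e-01,
        -1.94528724e-01],
       [ 0.00000000e+00,  0.00000000e+00,  0.00000000e+00,
         1.00000000e+00]])}
```

View pics/scene0.png

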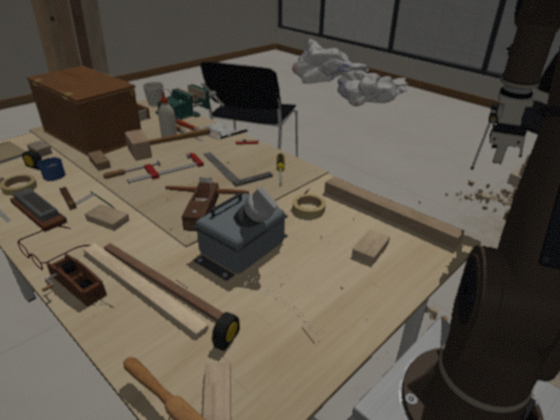

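View pics/top0.png

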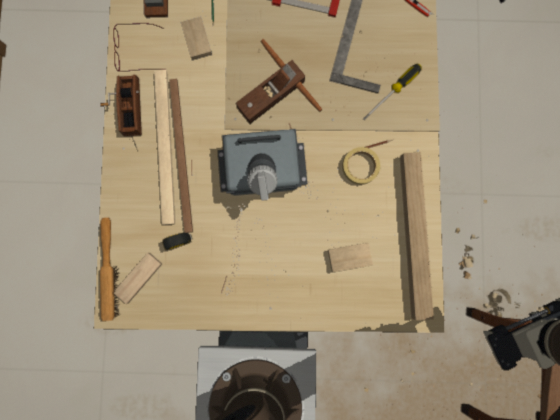

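```bash
cat > h.py <<'E'
import numpy as np, cv2
from scipy.spatial.transform import Rotation as R
from cell import observe, imaging
def cloud(p,d,n,T=None):
    c=imaging.camera_params(n);K=c["camera_matrix"]
    v,u=np.mgrid[:d.shape[0],:d.shape[1]]
    P=np.stack([(u-K[0,2])/K[0,0]*d,-(v-K[1,2])/K[1,1]*d,-d],-1)
    if T is None: return P@R.from_rotvec(c["rotation"]).as_matrix().T+c["origin"]
    M=T@c["tool_from_camera"]; return P@M[:3,:3].T+M[:3,3]
def wrist():
    s=observe();T=np.eye(4);T[:3,:3]=R.from_rotvec(s["ee_rot"]).as_matrix();T[:3,3]=s["position"]
    p,d=imaging.get_image("wrist");return p,d,cloud(p,d,"wrist",T),s
E
python3 - <<'E'
from h import *
z=np.load("top0.npz");C=cloud(z["p"],z["d"],"top");z2=np.load("scene0.npz");C2=cloud(z2["p"],z2["d"],"scene")
print("table z",np.median(C[250:300,280:320,2]), np.median(C2[270:310,250:300,2]))
def ok(C,lo,hi):
    m=(C[...,2]>lo)&(C[...,2]<hi)&(C[...,0]>.3)&(C[...,0]<.7)&(abs(C[...,1])<.2); return m
m=ok(C,.095,.118); pts=C[m]; r=cv2.minAreaRect(pts[:,:2].astype(np.float32)); print("tank top",r, m.sum())
for n,CC in(("top",C),("scene",C2)):
    m=ok(CC,.14,.3); q=CC[m]; print(n,m.sum(), q.min(0),q.max(0))
# other heights
print(np.histogram(C[...,2][130:200,215:310],bins=np.arange(0,.26,.01)))
E
```

```text
table z 0.00030929278295077633 -0.00021050347583007056
tank top ((0.6384343504905701, 0.0009586885571479797), (0.14204077422618866, 0.19010284543037415), 6.09356689453125) 2724
top 805 [ 0.5314334  -0.0402337   0.14001214] [0.63946504 0.03097351 0.2189114 ]
scene 780 [ 0.53051002 -0.02148486  0.14014898] [0.63825455 0.03249531 0.21651947]
(array([1345,   47,   19,   24,   22,   28,   15,    0,   85,  204, 2024,
       1006,  118,  260,   48,   20,  125,  194,  200,   91,   78,   45,
          0,    0,    0]), array([0.  , 0.01, 0.02, 0.03, 0.04, 0.05, 0.06, 0.07, 0.08, 0.09, 0.1 ,
       0.11, 0.12, 0.13, 0.14, 0.15, 0.16, 0.17, 0.18, 0.19, 0.2 , 0.21,
       0.22, 0.23, 0.24, 0.25]))
```

```bash
cat >> h.py <<'E'
yaw=np.radians(6.1);tank=np.array([.6385,.001,0])
Rz=R.from_euler("z",yaw).as_matrix()
a0=np.radians(35)
N=Rz@np.array([[np.cos(a0),0,-np.sin(a0)],[0,1,0],[np.sin(a0),0,np.cos(a0)]])  # cols e1,e2,a
neck=tank+Rz@[-.030,0,.112]
def nf(P): return (P-neck)@N
def wingfit(P):
    q=nf(P); m=(np.hypot(q[...,0],q[...,1])<.05)&(q[...,2]>.05)&(q[...,2]<.13)
    return q[m]
E
python3 - <<'E'
from h import *
for n in("top","scene"):
    z=np.load(n+"0.npz");q=wingfit(cloud(z["p"],z["d"],n)); print(n,len(q)); print(np.histogram(q[:,2],bins=np.arange(.05,.13,.004)))
    w=q[(q[:,2]>.084)]; r=cv2.minAreaRect((w[:,:2]*1000).astype(np.float32)); print("wing",r)
    t=q[(q[:,2]>.100)]; print("top",len(t),cv2.minAreaRect((t[:,:2]*1000).astype(np.float32)),np.median(t[:,2]))
    u,s,v=np.linalg.svd(t[:,:2]-t[:,:2].mean(0),full_matrices=False);print("pca",t[:,:2].mean(0),v[0])
    k=q[(q[:,2]>.070)&(q[:,2]<.079)]; print("skirt",cv2.minAreaRect((k[:,:2]*1000).astype(np.float32)),cv2.minEnclosingCircle((k[:,:2]*1000).astype(np.float32)))
E
```

```text
top 730
(array([ 22,  19,  22,  39, 130, 251,  24,   9,   8,   5,   9,  13, 118,
        61,   0,   0,   0,   0,   0]), array([0.05 , 0.054, 0.058, 0.062, 0.066, 0.07 , 0.074, 0.078, 0.082,
       0.086, 0.09 , 0.094, 0.098, 0.102, 0.106, 0.11 , 0.114, 0.118,
       0.122, 0.126]))
wing ((7.596647262573242, -0.5869045257568359), (64.78147888183594, 17.91366195678711), 3.578796625137329)
top 140 ((8.919260025024414, -0.3298311233520508), (61.6512565612793, 17.237300872802734), 3.6486494541168213) 0.10174177324293754
pca [ 0.01054644 -0.00076622] [-0.99768521 -0.06800159]
skirt ((8.225032806396484, -0.2874603271484375), (66.01392364501953, 63.36614990234375), 78.30791473388672) ((8.959735870361328, -0.6295076608657837), 34.33039855957031)
scene 718
(array([ 24,  31,  32,  45, 116, 126,  29,  28,  31,  29,  38,  35, 137,
        17,   0,   0,   0,   0,   0]), array([0.05 , 0.054, 0.058, 0.062, 0.066, 0.07 , 0.074, 0.078, 0.082,
       0.086, 0.09 , 0.094, 0.098, 0.102, 0.106, 0.11 , 0.114, 0.118,
       0.122, 0.126]))
wing ((6.476116180419922, 1.5788545608520508), (63.967613220214844, 19.153209686279297), 4.401816368103027)
top 94 ((5.98814582824707, 1.8253192901611328), (61.08619689941406, 18.6990966796875), 5.047423362731934) 0.10119905961306089
pca [0.00517101 0.00083065] [-0.99830943 -0.05812297]
skirt ((2.1722946166992188, 19.064346313476562), (65.37171173095703, 32.989139556884766), 11.638330459594727) ((5.228440284729004, 4.226353645324707), 32.70086669921875)
```

```bash
cat >> h.py <<'E'
tank=tank+Rz@[.009,.0005,0]; neck=tank+Rz@[-.030,0,.112]
def G(cap): return neck+N@[0,0,cap+.052]   # grip point for cap-origin height along the axis
def psi_of(phi): return np.arctan2(np.cos(a0)*np.sin(phi),np.cos(phi))  # world turn of the wing normal
def status(cap=.046,phi=.07,s=None):
    s=s or observe(); y=R.from_rotvec(s["ee_rot"]).as_matrix()[:,1]; ya=np.arctan2(y[1],y[0])
    psi=ya-(yaw-np.pi/2); e=G(cap)-s["position"]; dt=(psi_of(phi)-psi+np.pi/2)%np.pi-np.pi/2
    print("t",round(s["clock"],2),"tcp->G mm",np.round(e*1e3,1),"units",np.round(e/.06,3),"psi",round(psi,3),"turn rad",round(dt,3),"units",round(dt/.5,3),"q7",round(s["joints"][6],2))
    print(" F",np.round(s["force"],1),"M",np.round(s["ft_torque"],2),"w mm",round(s["width"]*92,1),"gf",round(s["gripper_force"],1))
E
python3 - <<'E'
from h import *
print(G(.046),N[:,2]); status()
E
```

```text
[ 0.56167355 -0.00670753  0.1922769 ] [-0.57032881 -0.06095057  0.81915204]
t 0.1 tcp->G mm [299.8 560.2   2.8] units [4.997 9.337 0.046] psi 0.326 turn rad -0.269 units -0.538 q7 -0.08
 F [-0.1  0.2  0.3] M [ 0.02 -0.    0.05] w mm 92.0 gf 0.0
```

{"name": "apply_moves", "arguments": {
  "commands": [
    [100, 0, 0, 1, 0],
    [100, 0, 0, 1, 0],
    [100, 0.36, 0.66, 0, -0.05],
    [100, 0.36, 0.66, 0, -0.05],
    [100, 0.36, 0.66, 0, -0.05],
    [100, 0.36, 0.66, 0, -0.05],
    [100, 0.36, 0.66, 0, -0.05],
    [100, 0.36, 0.66, 0, -0.05],
    [100, 0.36, 0.66, 0, -0.05],
    [100, 0.36, 0.66, 0, -0.05],
    [100, 0.36, 0.66, 0, -0.05],
    [100, 0.36, 0.66, 0, -0.05]
  ],
  "newtons": 20
}}

```text
clock: 1.6
position: [0.4784, -0.17, 0.31]
ee_rot: [-3.129, -0.285, 0.001]
force: [0.7, -0.6, -0.2]
width: 0.999
gripper_force: 0.0
```

{"name": "apply_moves", "arguments": {
  "commands": [
    [100, 0.34, 0.66, 0, 0],
    [100, 0.34, 0.66, 0, 0],
    [100, 0.3, 0.7, 0, 0],
    [100, 0.3, 0.6, 0, 0],
    [100, 0, 0, 0, 0]
  ]
}}

```text
clock: 2.22
position: [0.5553, -0.0104, 0.3095]
ee_rot: [-3.126, -0.295, 0.001]
force: [-0.5, -0.2, -0.9]
width: 0.997
gripper_force: 0.0
```

```bash
python3 - <<'E'
from h import *
p,d,C,s=wrist(); status(s=s); cv2.imwrite("pics/w1.png",p[:,:,::-1])
q=wingfit(C);print(len(q),np.histogram(q[:,2],bins=np.arange(.05,.13,.004))[0])
t=q[q[:,2]>.099];print(cv2.minAreaRect((t[:,:2]*1e3).astype(np.float32)),np.median(t[:,2]))
E
```

```text
t 2.23 tcp->G mm [   6.4    3.6 -117.3] units [ 0.106  0.061 -1.954] psi 0.082 turn rad -0.025 units -0.049 q7 -1.54
 F [-0.5 -0.2 -0.9] M [-0.01  0.01 -0.05] w mm 91.7 gf 0.0
5040 [ 190  205  203  221  312  445 1954   52   66   68   77   72   79  677
  419    0    0    0    0]
((0.3851642608642578, -0.9353322982788086), (63.886173248291016, 18.000879287719727), 3.773911714553833) 0.10577316604545718
```

{"name": "apply_moves", "arguments": {
  "commands": [
    [60, 0.11, 0.045, -0.5, -0.06],
    [60, 0, 0, -0.6, 0],
    [50, 0, 0, -0.6, 0],
    [50, 0, 0, -0.42, 0],
    [50, 0, 0, 0, 0],
    [50, 0, 0, 0, 0]
  ]
}}

```text
clock: 3.02
position: [0.562, -0.0123, 0.1842]
ee_rot: [3.132, 0.238, 0.002]
force: [0.1, -0.1, 1.3]
width: 0.502
gripper_force: 0.0
```

```bash
python3 - <<'E'
from h import *
status()
E
```

```text
t 3.02 tcp->G mm [-0.3  5.6  8.1] units [-0.005  0.093  0.135] psi 0.045 turn rad 0.012 units 0.024 q7 -1.61
 F [ 0.1 -0.1  1.3] M [0.02 0.03 0.03] w mm 46.2 gf 0.0
```

{"name": "apply_moves", "arguments": {
  "commands": [
    [40, 0, 0.078, -0.02, 0.02],
    [30, 0, 0, 0, 0],
    [25, 0, 0, 0, 0],
    [10, 0, 0, 0, 0],
    [10, 0, 0, 0, 0],
    [10, 0, 0, 0, 0]
  ],
  "newtons": 22
}}

```text
clock: 3.78
position: [0.5615, -0.0069, 0.1818]
ee_rot: [3.131, 0.255, -0.0]
force: [-0.2, 0.2, 0.4]
width: 0.103
gripper_force: 0.0
```

```bash
python3 - <<'E'
from h import *
status()
E
```

```text
t 3.77 tcp->G mm [ 0.2  0.2 10.4] units [0.003 0.003 0.174] psi 0.056 turn rad 0.001 units 0.002 q7 -1.61
 F [-0.2  0.2  0.4] M [0.03 0.01 0.  ] w mm 9.5 gf 0.0
```

```bash
python3 - <<'E'
from h import *
p,d,C,s=wrist(); cv2.imwrite("pics/w2.png",p[:,:,::-1]); status(s=s)
p,d=imaging.get_image("scene"); cv2.imwrite("pics/s2.png",cv2.resize(p[150:290,150:350,::-1],None,fx=4,fy=4))
E
```

```text
t 3.77 tcp->G mm [ 0.2  0.2 10.4] units [0.003 0.003 0.174] psi 0.056 turn rad 0.001 units 0.002 q7 -1.61
 F [-0.2  0.2  0.4] M [0.03 0.01 0.  ] w mm 9.5 gf 0.0
```

View pics/w2.png

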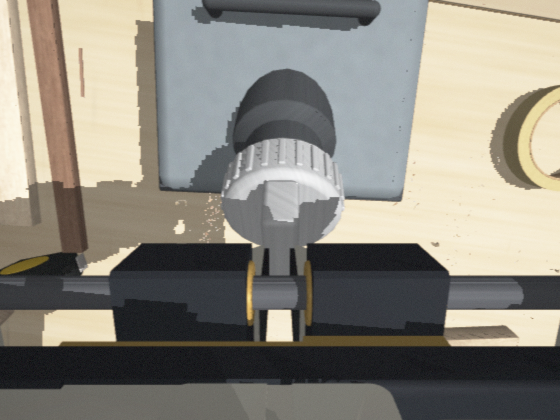

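View pics/s2.png

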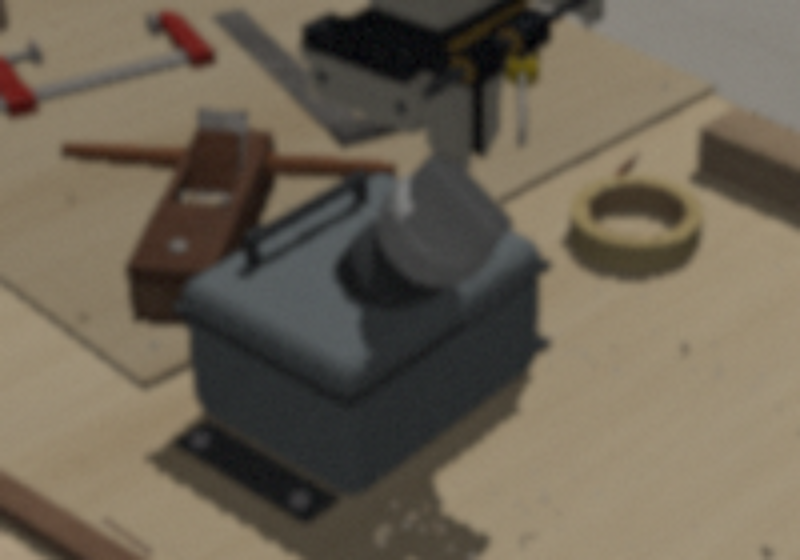

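{"name": "apply_moves", "arguments": {
  "commands": [
    [5, 0, 0, 0, 0],
    [0, 0, 0, 0, 0],
    [0, 0, 0, 0, 0],
    [0, 0, 0, 0, 0]
  ],
  "newtons": 22
}}

```text
clock: 4.38
position: [0.5615, -0.0068, 0.1818]
ee_rot: [3.131, 0.255, -0.0]
force: [0.1, -1.0, 0.2]
width: 0.005
gripper_force: 0.0
```

```bash
python3 - <<'E'
from h import *
p,d,C,s=wrist(); cv2.imwrite("pics/w3.png",cv2.resize(p[130:380,130:430,::-1],None,fx=2,fy=2)); status(s=s)
E
```

```text
t 4.38 tcp->G mm [ 0.2  0.1 10.4] units [0.003 0.002 0.174] psi 0.056 turn rad 0.001 units 0.002 q7 -1.61
 F [ 0.1 -1.   0.2] M [-0.    0.06  0.07] w mm 0.4 gf 0.0
```

View pics/w3.png

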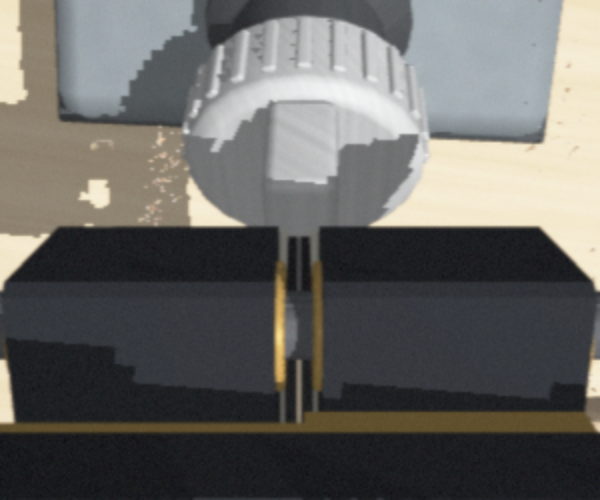

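```bash
python3 - <<'E'
from h import *
p,d,C,s=wrist()
q=wingfit(C);print(len(q),np.histogram(q[:,2],bins=np.arange(.05,.13,.004))[0])
c=imaging.camera_params("wrist");M=np.linalg.inv(c["tool_from_camera"]);K=c["camera_matrix"]
for z in(0,-.0188,-.04):
    P=M@[0,0,z,1];print(z,K[0,2]+K[0,0]*P[0]/-P[2],K[1,2]+K[1,1]*P[1]/P[2])
for (v,u) in((190,280),(215,280),(235,280),(250,280),(235,260),(265,276),(300,281),(265,284)): print(v,u,d[v,u],C[v,u],nf(C[v,u]))
z=np.load("top0.npz");
p,d=imaging.get_image("scene");q=wingfit(cloud(p,d,"scene"));print(np.histogram(q[:,2],bins=np.arange(.05,.13,.004))[0])
T=wingfit(cloud(z["p"],z["d"],"top"));t=T[T[:,2]>.099];print(cv2.minAreaRect((t[:,:2]*1e3).astype(np.float32)))
E
```

```text
10940 [ 486  518  553  585  799 1042 4264  167  206  212  222  239  237  638
  425   10   72   92   95]
0 280.0679931439255 241.95669052729326
-0.0188 280.20023965015383 253.72432594763885
-0.04 280.3842290079816 270.0961738390507
190 280 0.17877436 [ 0.59411197 -0.00130366  0.20022036] [0.03144811 0.00192624 0.08567696]
215 280 0.16727434 [ 0.58517832 -0.00273667  0.21436676] [0.03216084 0.00145066 0.10244748]
235 280 0.17248206 [ 0.57483138 -0.0044636   0.21164506] [0.02202169 0.00083302 0.10622441]
250 280 0.16502728 [ 0.5705414  -0.00514473  0.22043104] [0.02350758 0.00061161 0.11590968]
235 260 0.22224724 [0.55802576 0.00496496 0.16410651] [-0.01811299  0.01199403  0.07629316]
265 276 0.14661542 [ 0.57070241 -0.00341752  0.23930847] [0.03461672 0.00231194 0.13117605]
300 281 0.08193553 [ 0.58781624 -0.00221989  0.30170692] [0.08445071 0.00168421 0.17245637]
265 284 0.14753373 [ 0.57088405 -0.00666878  0.23845266] [ 0.03399079 -0.00094022  0.13056959]
[ 25  31  29  35  40  70 175  30  29  32  33  27  32  99  64   0   0   3
   3]
((0.22312355041503906, -1.0684127807617188), (64.78147888183594, 17.87660789489746), 3.578796625137329)
```

```bash
python3 - <<'E'
from h import *
s=observe();Rt=R.from_rotvec(s["ee_rot"]).as_matrix()
for n in("scene","wrist"):
    if n=="scene": p,d=imaging.get_image(n);C=cloud(p,d,n); cv2.imwrite("pics/s4.png",cv2.resize(p[130:230,210:330,::-1],None,fx=6,fy=6,interpolation=2))
    else: p,d,C,s=wrist()
    t=((C-s["position"])@Rt)*1e3
    m=(abs(t[...,0])<25)&(abs(t[...,1])<60)&(t[...,2]>-70)&(t[...,2]<15)
    q=t[m]; print(n,len(q))
    for lo in range(-70,15,7):
        k=q[(q[:,2]>lo)&(q[:,2]<=lo+7)]
        if len(k): print(lo,len(k),k[:,:2].min(0).round(1),k[:,:2].max(0).round(1))
E
```

```text
scene 573
-70 45 [-12.7 -20.7] [11.  14.7]
-63 46 [-12.2 -19.4] [ 9.7 17. ]
-56 40 [-12.2 -18.7] [11.5 15.6]
-49 23 [-11.7 -16.6] [11.3 13.1]
-42 12 [-11.6  -8.5] [6.7 5.9]
-35 22 [ -9.1 -10.1] [21.2  5.1]
-28 44 [ -1.9 -10.9] [24.5  8.6]
-21 49 [-13.3 -11.8] [25.   7.2]
-14 63 [-21.4 -11.1] [21.8  9. ]
-7 58 [-24.9 -20.7] [24.7 10.3]
0 69 [-24.5 -32.8] [24.8 -5.8]
7 83 [-24.3 -34.9] [24.9 -4.6]
14 19 [-17.7 -36.2] [17.9 -4.5]
wrist 4226
-70 33 [ 9. -3.] [11.3  1.6]
-63 87 [ 8.7 -3.9] [11.3  2.2]
-56 109 [ 8.8 -4.5] [11.3  3.6]
-49 140 [ 0.1 -4.6] [11.5  3.7]
-42 92 [ 7.6 -4.7] [11.4  3.9]
-35 1003 [10.5 -9. ] [25.   8.9]
-28 263 [ 4.4 -8.9] [24.9  9.1]
-7 197 [ 20.8 -25.6] [25. 30.]
0 1142 [ 10.9 -31.8] [25.  35.6]
7 1035 [  1.6 -34.7] [24.9 37.5]
14 125 [ -0.6 -34.8] [20.5 37.8]
```

View pics/s4.png

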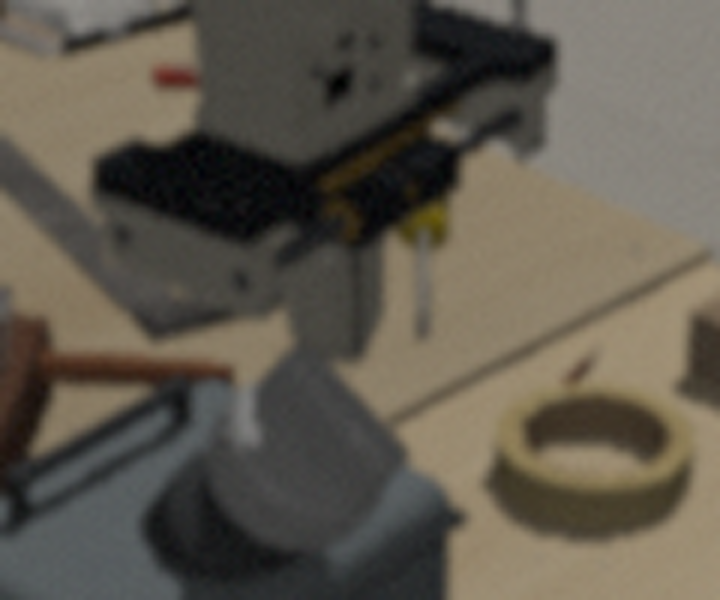

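```bash
python3 - <<'E'
from h import *
s=observe();Rt=R.from_rotvec(s["ee_rot"]).as_matrix()
p,d=imaging.get_image("scene");C=cloud(p,d,"scene");t=((C-s["position"])@Rt)*1e3
for v in range(170,196,2): print(v,[tuple(int(x) for x in t[v,u].round()) for u in(258,262,266,269,271)])
E
```

```text
170 [(-26, -58, -119), (-30, -50, -117), (-24, -29, -106), (-33, -30, -110), (-36, -27, -109)]
172 [(-31, -65, -119), (-14, -30, -98), (-12, -13, -91), (-7, 3, -82), (-12, 5, -83)]
174 [(6, -20, -82), (-7, -21, -88), (-13, -14, -86), (-8, 2, -78), (-10, 8, -76)]
176 [(7, -19, -77), (-5, -19, -81), (-12, -14, -81), (-9, 2, -73), (-10, 8, -70)]
178 [(6, -19, -72), (-3, -17, -74), (-9, -10, -73), (-10, 0, -69), (-10, 8, -66)]
180 [(6, -20, -67), (-4, -18, -70), (-12, -13, -70), (-9, 2, -63), (-10, 8, -60)]
182 [(8, -17, -60), (-4, -18, -65), (-12, -13, -65), (-9, 2, -58), (-10, 8, -55)]
184 [(9, -17, -54), (-4, -18, -60), (-10, -11, -58), (-9, 1, -53), (-11, 7, -50)]
186 [(10, -15, -48), (-3, -16, -53), (-10, -11, -53), (-8, 3, -46), (-11, 6, -46)]
188 [(21, -3, -33), (1, -11, -44), (-11, -12, -49), (-11, -1, -44), (-13, 4, -42)]
190 [(16, -8, -32), (13, 2, -28), (-6, -7, -39), (-8, 3, -35), (204, 289, 176)]
192 [(16, -9, -27), (10, -1, -25), (5, 7, -23), (198, 270, 173), (194, 276, 174)]
194 [(16, -9, -21), (6, -5, -23), (1, 3, -21), (193, 264, 175), (186, 265, 173)]
```

```bash
python3 - <<'E'
from h import *
p,d,C,s=wrist();Rt=R.from_rotvec(s["ee_rot"]).as_matrix();t=((C-s["position"])@Rt)*1e3
for v,us in((244,(150,200,260,275,284,300,350)),(250,(150,200,260,272,277,281,285,290,350)),(262,(150,200,266,275,278,281,284,290,350)),(290,(150,200,260,275,281,284,290,350)),(330,(200,260,281,300,350)),(345,(200,281,350))):
  print(v,[tuple(int(x) for x in t[v,u].round()) for u in us])
E
```

```text
244 [(-64, -141, 182), (36, -21, -108), (36, -5, -109), (8, -3, -25), (7, 2, -25), (36, 5, -108), (36, 17, -109)]
250 [(-71, -142, 182), (36, -20, -112), (36, -5, -113), (11, -4, -42), (10, -2, -40), (9, 0, -39), (9, 2, -39), (36, 2, -111), (36, 16, -112)]
262 [(36, -29, -120), (36, -18, -120), (36, -4, -121), (9, -2, -53), (9, -1, -53), (9, 0, -53), (9, 1, -53), (34, 2, -116), (36, 15, -120)]
290 [(32, -27, -126), (32, -17, -127), (32, -5, -125), (29, -2, -119), (29, 0, -119), (29, 0, -119), (31, 2, -123), (32, 14, -125)]
330 [(23, -17, -127), (23, -5, -126), (-4, 0, -82), (23, 4, -126), (23, 14, -127)]
345 [(21, -17, -129), (22, 0, -130), (21, 14, -129)]
```

{"name": "apply_moves", "arguments": {
  "commands": [
    [40, 0, 0, 0, 0],
    [40, 0, 0, 0, 0],
    [40, 0, 0, 0, 0],
    [40, 0, 0, -0.3, 0],
    [40, 0, 0, -0.31, 0],
    [30, 0, 0, 0, 0],
    [15, 0, 0, 0, 0],
    [10, 0, 0, 0, 0],
    [5, 0, 0, 0, 0],
    [5, 0, 0, 0, 0],
    [5, 0, 0, 0, 0]
  ],
  "newtons": 22
}}

```text
clock: 6.1
position: [0.562, -0.0073, 0.1457]
ee_rot: [3.131, 0.254, 0.002]
force: [0.9, -2.4, 4.9]
width: 0.198
gripper_force: 21.9
```

```bash
cat >> h.py <<'E'
G0=G
def G(cap): return G0(cap)-[0,0,.0376]   # reported TCP lies 38 mm beyond the real finger tips
E
python3 - <<'E'
from h import *
p,d,C,s=wrist(); status(s=s); cv2.imwrite("pics/w5.png",cv2.resize(p[130:380,130:430,::-1],None,fx=2,fy=2))
E
```

```text
t 6.1 tcp->G mm [-0.3  0.6  9. ] units [-0.006  0.009  0.149] psi 0.056 turn rad 0.002 units 0.003 q7 -1.62
 F [ 0.9 -2.4  4.9] M [-0.85 -0.15 -0.06] w mm 18.2 gf 21.9
```

{"name": "apply_moves", "arguments": {
  "commands": [
    [5, 0, 0, 0, 0.1],
    [5, 0, 0, 0, 0.1],
    [5, 0, 0, 0, 0.1],
    [5, 0, 0, 0, 0.1],
    [5, 0, 0, 0, 0]
  ],
  "newtons": 22
}}

```text
clock: 6.78
position: [0.5615, -0.0084, 0.1459]
ee_rot: [3.089, 0.565, -0.0]
force: [-2.0, -5.7, 8.8]
width: 0.208
gripper_force: 23.4
```

```bash
python3 - <<'E'
from h import *
p,d,C,s=wrist(); status(phi=.31,s=s); cv2.imwrite("pics/w6.png",cv2.resize(p[130:380,130:430,::-1],None,fx=2,fy=2))
E
```

```text
t 6.78 tcp->G mm [0.1 1.7 8.8] units [0.002 0.029 0.146] psi 0.255 turn rad 0.001 units 0.003 q7 -1.44
 F [-2.  -5.7  8.8] M [-1.95  0.41 -0.36] w mm 19.1 gf 23.4
```

View pics/w6.png

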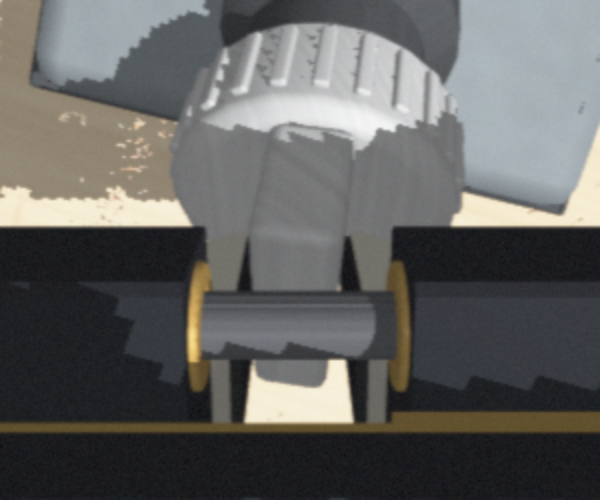

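```bash
cat >> h.py <<'E'
def look(save=None):
    p,d,C,s=wrist(); q=nf(C); r=np.hypot(q[...,0],q[...,1])
    z=q[...,2][(r<.033)&(r>.015)&(q[...,2]>.055)&(q[...,2]<.085)]
    h,b=np.histogram(z,bins=np.arange(.055,.086,.0005)); i=h.argmax(); cap=np.median(z[abs(z-b[i])<.0015])-.030
    w=q[(r<.034)&(abs(q[...,2]-cap-.060)<.0012)][:,:2]; phi=np.nan
    if len(w)>20:
        rect=cv2.minAreaRect((w*1e3).astype(np.float32)); (vx,vy,_,_)=cv2.fitLine((w*1e3).astype(np.float32),cv2.DIST_HUBER,0,.01,.01).ravel(); phi=np.arctan2(vy,vx); phi=(phi+np.pi/2)%np.pi-np.pi/2
        print("rect",np.round(rect[0],1),np.round(rect[1],1),round(rect[2],1))
    print("CAP mm",round(cap*1e3,2),"phi(line)",round(float(phi),3),"n",len(w),h[i])
    if save: cv2.imwrite(save,cv2.resize(p[130:380,130:430,::-1],None,fx=2,fy=2))
    status(cap,phi if phi==phi else 0,s); return cap,phi
E
python3 -c "
from h import *
look()"
```

```text
rect [0.1 2.4] [33.1 63.5] 89.6
CAP mm 45.83 phi(line) 0.203 n 1764 1306
t 6.83 tcp->G mm [0.2 1.7 8.6] units [0.004 0.029 0.144] psi 0.255 turn rad -0.088 units -0.175 q7 -1.44
 F [-2.1 -6.7 10.2] M [-1.89  0.37 -0.37] w mm 19.2 gf 23.4
```

{"name": "apply_moves", "arguments": {
  "commands": [
    [5, 0, 0.02, 0, 0.1],
    [5, 0, 0, 0, 0.1],
    [5, 0, 0, 0, 0.1],
    [5, 0, 0, 0, 0.1],
    [5, 0, 0, 0, 0],
    [30, 0, 0, 0, 0],
    [30, 0, 0, 0, 0],
    [30, 0, 0, 0, 0]
  ],
  "newtons": 22
}}

```text
clock: 7.88
position: [0.5614, -0.0054, 0.1452]
ee_rot: [-3.018, -0.873, 0.0]
force: [-0.4, -3.2, 2.9]
width: 0.3
gripper_force: 1.5
```

```bash
python3 -c "
from h import *
look()"
```

```text
rect [-1.   6.3] [64.1 44.5] 6.3
CAP mm 45.83 phi(line) 0.4 n 1856 1260
t 7.88 tcp->G mm [ 0.4 -1.3  9.4] units [ 0.006 -0.021  0.157] psi 0.457 turn rad -0.123 units -0.246 q7 -1.26
 F [-0.4 -3.2  2.9] M [-0.71  0.06  0.  ] w mm 27.6 gf 1.5
```

{"name": "apply_moves", "arguments": {
  "commands": [
    [30, 0, -0.01, 0.04, 0],
    [10, 0, 0, 0, 0],
    [5, 0, 0, 0, 0],
    [5, 0, 0, 0, 0.12],
    [5, 0, 0, 0, 0.12],
    [5, 0, 0, 0, 0.12],
    [5, 0, 0, 0, 0.12],
    [5, 0, 0, 0, 0],
    [32, 0, 0, 0, 0],
    [32, 0, 0, 0, 0],
    [32, 0, 0, 0, 0]
  ],
  "newtons": 22
}}

```text
clock: 9.3
position: [0.5613, -0.0057, 0.1476]
ee_rot: [-2.891, -1.228, 0.0]
force: [-0.1, -1.2, 0.9]
width: 0.321
gripper_force: 0.7
```

```bash
python3 -c "
from h import *
look('pics/w7.png')"
```

```text
rect [-1.8  6.6] [63.5 47.9] 16.1
CAP mm 45.94 phi(line) 0.629 n 2055 994
t 9.3 tcp->G mm [ 0.4 -1.   7.1] units [ 0.006 -0.017  0.118] psi 0.697 turn rad -0.159 units -0.318 q7 -1.05
 F [-0.1 -1.2  0.9] M [-0.33  0.   -0.03] w mm 29.5 gf 0.7
```

View pics/w7.png

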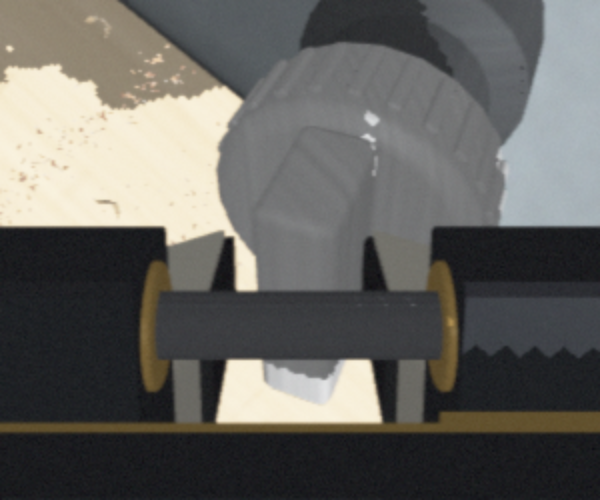

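{"name": "apply_moves", "arguments": {
  "commands": [
    [32, 0, 0, 0.04, 0],
    [10, 0, 0, 0, 0],
    [5, 0, 0, 0, 0],
    [5, 0, 0, 0, 0.12],
    [5, 0, 0, 0, 0.12],
    [5, 0, 0, 0, 0.12],
    [5, 0, 0, 0, 0.12],
    [5, 0, 0, 0, 0],
    [40, 0, 0, 0, 0],
    [40, 0, 0, 0, 0],
    [40, 0, 0, 0, 0]
  ],
  "newtons": 22
}}

```text
clock: 10.72
position: [0.5608, -0.0054, 0.1496]
ee_rot: [-2.723, -1.565, 0.001]
force: [0.7, -0.2, 0.1]
width: 0.4
gripper_force: 0.0
```

```bash
python3 -c "
from h import *
look('pics/w8.png')"
```

```text
rect [-1.3  4.1] [62.  51.2] 20.5
CAP mm 45.96 phi(line) 0.893 n 2249 740
t 10.72 tcp->G mm [ 0.9 -1.3  5. ] units [ 0.015 -0.021  0.084] psi 0.937 turn rad -0.143 units -0.286 q7 -0.83
 F [ 0.7 -0.2  0.1] M [-0.02 -0.08  0.03] w mm 36.8 gf 0.0
```

{"name": "apply_moves", "arguments": {
  "commands": [
    [35, 0.01, -0.02, 0.03, 0],
    [10, 0, 0, 0, 0],
    [5, 0, 0, 0, 0],
    [5, 0, 0, 0, 0.12],
    [5, 0, 0, 0, 0.12],
    [5, 0, 0, 0, 0.12],
    [5, 0, 0, 0, 0.12],
    [5, 0, 0, 0, 0]
  ],
  "newtons": 22
}}

```text
clock: 11.78
position: [0.5627, -0.0078, 0.1517]
ee_rot: [2.518, 1.878, 0.001]
force: [2.7, -0.4, -4.9]
width: 0.248
gripper_force: 22.2
```

```bash
python3 -c "
from h import *
look()"
```

```text
rect [0.2 0.1] [62.3 39.9] 40.3
CAP mm 45.22 phi(line) 1.153 n 2531 532
t 11.78 tcp->G mm [-0.5  1.2  2.3] units [-0.009  0.02   0.039] psi 1.175 turn rad -0.101 units -0.202 q7 -0.61
 F [ 2.7 -0.4 -4.9] M [-0.41 -1.03 -0.14] w mm 22.8 gf 22.2
```

{"name": "apply_moves", "arguments": {
  "commands": [
    [40, 0, 0, 0, 0],
    [40, 0, 0, 0, 0],
    [40, 0, 0, 0, 0]
  ]
}}

```text
clock: 12.2
position: [0.562, -0.0072, 0.1519]
ee_rot: [-2.517, -1.88, 0.0]
force: [-0.6, 0.3, 0.0]
width: 0.398
gripper_force: 0.0
```

```bash
python3 -c "
from h import *
look('pics/w9.png')"
```

```text
rect [10.2 -4.5] [63.5 39.7] 66.4
CAP mm 38.13 phi(line) 1.165 n 2391 658
t 12.2 tcp->G mm [ 4.2  1.  -3.7] units [ 0.07   0.017 -0.062] psi 1.176 turn rad -0.089 units -0.178 q7 -0.61
 F [-0.6  0.3  0. ] M [-0.04 -0.05 -0.03] w mm 36.6 gf 0.0
```

{"name": "apply_moves", "arguments": {
  "commands": [
    [40, 0.07, 0.017, -0.1, 0],
    [10, 0, 0, 0, 0],
    [5, 0, 0, 0, 0],
    [5, 0, 0, 0, 0],
    [5, 0, 0, 0, -0.12],
    [5, 0, 0, 0, -0.12],
    [5, 0, 0, 0, -0.12],
    [5, 0, 0, 0, -0.12],
    [5, 0, 0, 0, 0]
  ],
  "newtons": 22
}}

```text
clock: 13.38
position: [0.5656, -0.0066, 0.1463]
ee_rot: [2.725, 1.563, -0.002]
force: [-4.5, -0.9, 6.8]
width: 0.239
gripper_force: 21.3
```

```bash
python3 -c "
from h import *
look()"
```

```text
rect [-1.1  1.3] [64.1 39.8] 31.7
CAP mm 37.99 phi(line) 0.945 n 2283 654
t 13.38 tcp->G mm [0.6 0.4 1.8] units [0.011 0.007 0.03 ] psi 0.935 turn rad -0.088 units -0.175 q7 -0.83
 F [-4.5 -0.9  6.8] M [-0.24  0.82  0.04] w mm 22.0 gf 21.3
```

{"name": "apply_moves", "arguments": {
  "commands": [
    [5, 0, 0, 0, -0.12],
    [5, 0, 0, 0, -0.12],
    [5, 0, 0, 0, -0.12],
    [5, 0.005, 0, -0.006, -0.12],
    [5, 0.005, 0, -0.006, -0.12],
    [5, 0.005, 0, -0.006, -0.12],
    [5, 0.005, 0, -0.006, -0.12],
    [5, 0, 0, 0, 0]
  ],
  "newtons": 22
}}

```text
clock: 14.42
position: [0.5663, -0.0064, 0.1451]
ee_rot: [2.99, 0.962, -0.003]
force: [-8.4, 2.1, 9.6]
width: 0.211
gripper_force: 21.9
```

```bash
python3 -c "
from h import *
look()"
```

```text
rect [-0.9  2.8] [64.4 38.4] 14.6
CAP mm 34.45 phi(line) 0.577 n 1872 1075
t 14.43 tcp->G mm [1.9 0.4 0.1] units [0.032 0.006 0.001] psi 0.516 turn rad -0.026 units -0.053 q7 -1.21
 F [-8.4  2.1  9.6] M [0.19 1.71 0.19] w mm 19.4 gf 21.9
```

{"name": "apply_moves", "arguments": {
  "commands": [
    [5, 0.006, 0, -0.008, -0.12],
    [5, 0.006, 0, -0.008, -0.12],
    [5, 0.006, 0, -0.008, -0.12],
    [5, 0.006, 0, -0.008, -0.12],
    [5, 0, 0, 0, 0]
  ],
  "newtons": 22
}}

```text
clock: 15.1
position: [0.5668, -0.0061, 0.1437]
ee_rot: [3.084, 0.597, -0.005]
force: [-13.4, 0.5, 19.9]
width: 0.212
gripper_force: 22.6
```

```bash
python3 -c "
from h import *
look('pics/w10.png')"
```

```text
rect [0.3 2.8] [62.8 36.7] 4.4
CAP mm 34.38 phi(line) 0.352 n 1715 1235
t 15.1 tcp->G mm [1.5 0.1 1.4] units [0.025 0.002 0.024] psi 0.276 turn rad 0.016 units 0.032 q7 -1.42
 F [-13.4   0.5  19.9] M [-0.08  2.7   0.17] w mm 19.5 gf 22.6
```

View pics/w10.png

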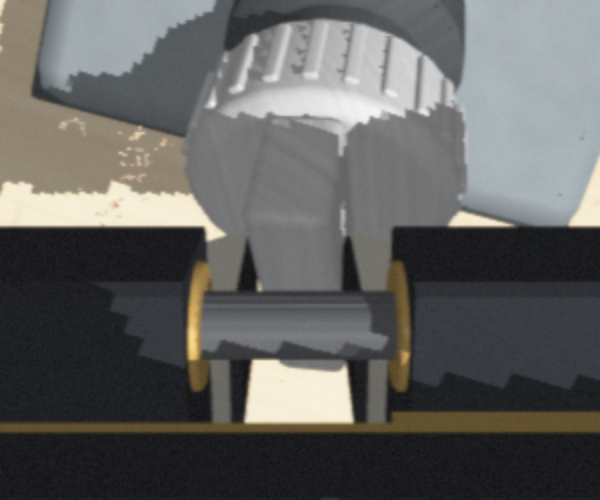

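{"name": "apply_moves", "arguments": {
  "commands": [
    [35, 0, 0, 0, 0],
    [35, 0, 0, 0, 0],
    [35, 0, 0, 0, 0]
  ]
}}

```text
clock: 15.52
position: [0.5691, -0.0064, 0.1424]
ee_rot: [-3.084, -0.597, -0.0]
force: [-1.7, -0.0, 0.5]
width: 0.344
gripper_force: 0.0
```

```bash
cat >> h.py <<'E'
def far(n):
    p,d=imaging.get_image(n); q=nf(cloud(p,d,n)); r=np.hypot(q[...,0],q[...,1])
    z=q[...,2][(r<.033)&(r>.012)&(q[...,2]>.055)&(q[...,2]<.085)]
    h,b=np.histogram(z,bins=np.arange(.055,.086,.001)); i=h.argmax(); m=abs(z-b[i])<.002; print(n,"cap mm",round((np.median(z[m])-.030)*1e3,2),m.sum())
E
python3 -c "
from h import *
look(); far('top'); far('scene')
for n in('top','scene'):
    z=np.load(n+'0.npz');imaging.get_image=lambda k:(z['p'],z['d']);far(n)
"
```

```text
rect [ 4.7 -5.8] [62.6 50. ] 39.2
CAP mm 36.35 phi(line) 0.337 n 1687 1313
t 15.53 tcp->G mm [-1.9  0.3  4.4] units [-0.032  0.005  0.074] psi 0.276 turn rad 0.004 units 0.007 q7 -1.42
 F [-1.7 -0.   0.5] M [ 0.02 -0.04  0.04] w mm 31.6 gf 0.0
top cap mm nan 0
scene cap mm 35.63 120
top cap mm 46.9 228
scene cap mm 46.03 141
  return _methods._mean(a, axis=axis, dtype=dtype,
  ret = ret.dtype.type(ret / rcount)
```

{"name": "apply_moves", "arguments": {
  "commands": [
    [35, -0.03, 0.005, 0.03, 0],
    [10, 0, 0, 0, 0],
    [5, 0, 0, 0, 0],
    [5, 0, 0, 0, 0],
    [5, 0.002, 0, -0.003, -0.12],
    [5, 0.002, 0, -0.003, -0.12],
    [5, 0.002, 0, -0.003, -0.12],
    [5, 0.002, 0, -0.003, -0.12],
    [5, 0.002, 0, -0.003, -0.12],
    [5, 0.002, 0, -0.003, -0.12],
    [5, 0.002, 0, -0.003, -0.12],
    [5, 0, 0, 0, 0]
  ],
  "newtons": 22
}}

```text
clock: 17.18
position: [0.5682, -0.0057, 0.1433]
ee_rot: [-3.141, 0.057, -0.001]
force: [-0.6, 0.6, 2.7]
width: 0.194
gripper_force: 22.4
```

```bash
python3 -c "
from h import *
look()"
```

```text
rect [-0.  -3.4] [63.3 33.7] 7.1
CAP mm 34.59 phi(line) -0.114 n 1599 1507
t 17.18 tcp->G mm [-0.  -0.3  2. ] units [-0.    -0.005  0.034] psi -0.143 turn rad 0.05 units 0.099 q7 -1.8
 F [-0.6  0.6  2.7] M [0.49 0.06 0.2 ] w mm 17.9 gf 22.4
```

{"name": "apply_moves", "arguments": {
  "commands": [
    [5, 0.002, 0, -0.003, -0.12],
    [5, 0.002, 0, -0.003, -0.12],
    [5, 0.002, 0, -0.003, -0.12],
    [5, 0.002, 0, -0.003, -0.12],
    [5, 0.002, 0, -0.003, -0.12],
    [5, 0.002, 0, -0.003, -0.12],
    [5, 0, 0, 0, 0]
  ],
  "newtons": 22
}}

```text
clock: 18.1
position: [0.5688, -0.006, 0.1428]
ee_rot: [-3.08, 0.619, -0.001]
force: [-4.0, -0.2, 9.2]
width: 0.221
gripper_force: 24.3
```

```bash
python3 -c "
from h import *
look()"
```

```text
rect [-0.1 -3.2] [35.7 63.3] 81.8
CAP mm 34.52 phi(line) -0.439 n 1779 1122
t 18.1 tcp->G mm [-0.5 -0.   2.4] units [-0.009 -0.     0.04 ] psi -0.503 turn rad 0.135 units 0.271 q7 -2.12
 F [-4.  -0.2  9.2] M [0.36 0.74 0.3 ] w mm 20.3 gf 24.3
```

{"name": "apply_moves", "arguments": {
  "commands": [
    [5, 0, 0, 0, -0.12],
    [5, 0, 0, 0, -0.12],
    [5, 0, 0, 0, -0.12],
    [5, 0, 0, 0, -0.12],
    [5, 0, 0, 0, 0]
  ],
  "newtons": 22
}}

```text
clock: 18.77
position: [0.5687, -0.006, 0.143]
ee_rot: [-2.984, 0.983, -0.001]
force: [-4.5, -0.5, 11.1]
width: 0.225
gripper_force: 25.6
```

```bash
python3 -c "
from h import *
look()"
```

```text
rect [-1.3 -3.2] [38.5 64.3] 71.6
CAP mm 34.52 phi(line) -0.665 n 2031 901
t 18.77 tcp->G mm [-0.5  0.   2.3] units [-0.008  0.     0.038] psi -0.743 turn rad 0.172 units 0.344 q7 -2.34
 F [-4.5 -0.5 11.1] M [0.33 0.74 0.24] w mm 20.7 gf 25.6
```

{"name": "apply_moves", "arguments": {
  "commands": [
    [38, 0, 0, 0, 0],
    [38, 0, 0, 0, 0],
    [38, 0, 0, 0, 0]
  ]
}}

```text
clock: 19.2
position: [0.5686, -0.006, 0.1417]
ee_rot: [2.984, -0.984, -0.001]
force: [-0.2, 0.5, 0.1]
width: 0.376
gripper_force: 0.0
```

```bash
python3 -c "
from h import *
look('pics/w11.png'); far('scene')"
```

```text
rect [-1.3 -6. ] [46.5 63.9] 75.0
CAP mm 34.54 phi(line) -0.662 n 2048 1061
t 19.2 tcp->G mm [-0.4  0.   3.6] units [-0.007  0.     0.06 ] psi -0.743 turn rad 0.175 units 0.35 q7 -2.34
 F [-0.2  0.5  0.1] M [0.04 0.03 0.03] w mm 34.6 gf 0.0
scene cap mm 33.71 105
```

View pics/w11.png

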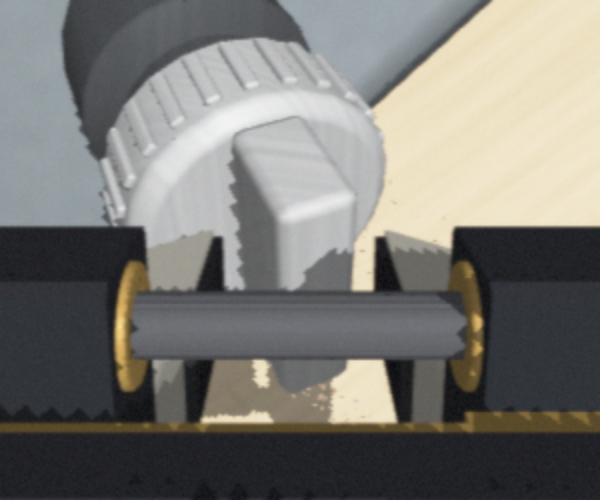

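```bash
python3 -c "
from h import *
for i in range(3): far('scene')"
```

```text
scene cap mm 33.49 106
scene cap mm 33.44 100
scene cap mm 33.31 95
```

{"name": "apply_moves", "arguments": {
  "commands": [
    [30, 0, 0, -0.02, 0],
    [10, 0, 0, 0, 0],
    [5, 0, 0, 0, 0],
    [5, 0, 0, 0, 0],
    [5, 0.002, 0, -0.003, -0.12],
    [5, 0.002, 0, -0.003, -0.12],
    [5, 0.002, 0, -0.003, -0.12],
    [5, 0.002, 0, -0.003, -0.12]
  ],
  "newtons": 30
}}

```text
clock: 20.45
position: [0.5684, -0.0046, 0.1405]
ee_rot: [-2.844, 1.333, 0.003]
force: [-8.0, 2.9, 9.5]
width: 0.25
gripper_force: 34.6
```

```bash
python3 -c "
from h import *
look('pics/w12.png'); far('scene'); far('scene')"
```

```text
rect [-1.1 -2.5] [39.  63.1] 65.4
CAP mm 34.54 phi(line) -0.821 n 2310 780
t 20.45 tcp->G mm [-0.1 -1.4  4.8] units [-0.002 -0.024  0.08 ] psi -0.983 turn rad 0.262 units 0.523 q7 -2.56
 F [-8.   2.9  9.5] M [1.01 1.72 0.98] w mm 23.0 gf 34.6
scene cap mm 34.15 120
scene cap mm 34.07 127
```

{"name": "apply_moves", "arguments": {
  "commands": [
    [34, 0, 0, 0, 0],
    [34, 0, 0, 0, 0],
    [34, 0, 0, 0.03, 0],
    [40, -0.02, 0, 0.2, 0],
    [50, 0, 0, 0.5, 0],
    [60, 0, 0, 1, 0],
    [60, 0, 0, 1, 0],
    [60, 0, 0, 0, 0.3],
    [60, 0, 0, 0, 0.3],
    [60, 0, 0, 0, 0.3],
    [60, 0, 0, 0, 0.3],
    [60, 0, 0, 0, 0]
  ],
  "newtons": 22
}}

```text
clock: 22.1
position: [0.568, -0.0062, 0.3046]
ee_rot: [-3.111, 0.436, -0.001]
force: [0.3, 0.5, -0.2]
width: 0.598
gripper_force: 0.0
```

```bash
python3 -c "
from h import *
look('pics/w13.png'); far('top'); far('scene')"
```

```text
rect [-0.2 -1. ] [17.4 63.3] 45.7
CAP mm 34.32 phi(line) -0.777 n 898 304
t 22.1 tcp->G mm [   0.3    0.2 -159.5] units [ 0.005  0.003 -2.658] psi -0.385 turn rad -0.293 units -0.586 q7 -1.97
 F [ 0.3  0.5 -0.2] M [ 0.07  0.02 -0.01] w mm 55.0 gf 0.0
top cap mm nan 0
scene cap mm 34.12 169
  return _methods._mean(a, axis=axis, dtype=dtype,
  ret = ret.dtype.type(ret / rcount)
```

View pics/w13.png

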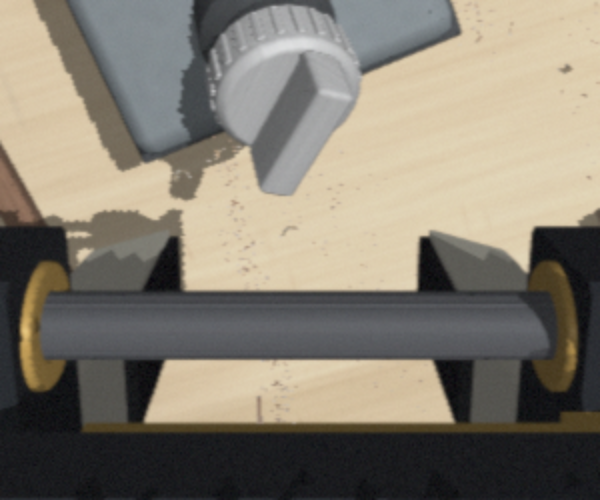

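{"name": "apply_moves", "arguments": {
  "commands": [
    [60, 0.005, 0.003, 0, -0.3],
    [60, 0, 0, 0, -0.29],
    [60, 0, 0, -0.9, 0],
    [45, 0, 0, -0.9, 0],
    [40, 0, 0, -0.6, 0],
    [34, 0, 0, -0.3, 0],
    [34, 0, 0, 0, 0],
    [10, 0, 0, 0, 0],
    [5, 0, 0, 0, 0],
    [5, 0, 0, 0, 0]
  ],
  "newtons": 28
}}

```text
clock: 23.5
position: [0.5682, -0.0067, 0.1427]
ee_rot: [3.013, -0.888, 0.001]
force: [-4.3, -3.3, 2.9]
width: 0.227
gripper_force: 26.1
```

{"name": "apply_moves", "arguments": {
  "commands": [
    [5, 0, 0, 0, -0.1],
    [5, 0, 0, 0, -0.1],
    [5, 0, 0, 0, -0.1]
  ]
}}

```text
clock: 23.88
position: [0.5681, -0.0055, 0.1427]
ee_rot: [-2.938, 1.111, -0.0]
force: [-5.9, -0.9, 5.3]
width: 0.227
gripper_force: 28.6
```

```bash
python3 -c "
from h import *
look(); s=observe(); a=N[:,2]; print('axis torque',(s['ft_torque']-np.cross([0,0,-.2],s['force']))@a)"
```

```text
rect [-1. -2.] [39.  62.7] 66.4
CAP mm 34.52 phi(line) -0.81 n 2143 813
t 23.88 tcp->G mm [ 0.1 -0.5  2.6] units [ 0.002 -0.009  0.043] psi -0.83 turn rad 0.119 units 0.238 q7 -2.41
 F [-5.9 -0.9  5.3] M [0.13 1.21 0.45] w mm 20.9 gf 28.6
axis torque 0.1702822525468827
```

Turn a little further to feel the stop.

{"name": "apply_moves", "arguments": {
  "commands": [
    [5, 0, 0, 0, -0.1],
    [5, 0, 0, 0, -0.1],
    [5, 0, 0, 0, -0.1],
    [5, 0, 0, 0, -0.1]
  ]
}}

```text
clock: 24.42
position: [0.5677, -0.0045, 0.1427]
ee_rot: [-2.813, 1.397, 0.002]
force: [-6.5, 2.1, 6.4]
width: 0.242
gripper_force: 32.2
```

```bash
python3 -c "
from h import *
look(); s=observe(); a=N[:,2]; print('axis torque',(s['ft_torque']-np.cross([0,0,-.2],s['force']))@a); far('scene');far('scene')"
```

```text
rect [-0.6 -1.4] [36.9 63.5] 62.4
CAP mm 34.5 phi(line) -0.872 n 2348 750
t 24.43 tcp->G mm [ 0.6 -1.5  2.5] units [ 0.01  -0.025  0.042] psi -1.028 turn rad 0.255 units 0.51 q7 -2.59
 F [-6.5  2.1  6.4] M [0.66 1.39 0.86] w mm 22.3 gf 32.2
axis torque 0.37710387282019714
scene cap mm 34.04 136
scene cap mm 33.57 127
```

{"name": "apply_moves", "arguments": {
  "commands": [
    [34, 0, 0, 0, 0],
    [34, 0, 0, 0, 0],
    [34, 0, 0, 0.03, 0],
    [40, -0.02, 0, 0.2, 0],
    [50, 0, 0, 0.5, 0],
    [60, 0, 0, 1, 0],
    [60, 0, 0, 1, 0],
    [60, 0, 0, 0, 0.3],
    [60, 0, 0, 0, 0.3],
    [60, 0, 0, 0, 0.3],
    [60, 0, 0, 0, 0.3],
    [60, 0, 0, 0, 0]
  ],
  "newtons": 22
}}

```text
clock: 26.08
position: [0.5672, -0.006, 0.3065]
ee_rot: [-3.1, 0.506, -0.001]
force: [0.0, -0.1, 1.1]
width: 0.599
gripper_force: 0.0
```

```bash
python3 -c "
from h import *
from cell import arm
cap,phi=look(); far('scene')
if .032<cap<.0355: print(arm.sign_off())"
```

```text
rect [-0.4 -1. ] [17.2 63.3] 42.5
CAP mm 34.49 phi(line) -0.83 n 891 303
t 26.07 tcp->G mm [ 1.100e+00 -1.000e-01 -1.612e+02] units [ 1.800e-02 -1.000e-03 -2.687e+00] psi -0.43 turn rad -0.301 units -0.601 q7 -2.01
 F [ 0.  -0.1  1.1] M [ 0.04 -0.   -0.01] w mm 55.1 gf 0.0
scene cap mm 33.5 170
the job is handed in; nothing more can be done
None
```

I turned the wing cap back until it dropped onto the thread start, screwed it forward to its firm stop (about 34 mm, measured by camera), let go and handed the job in at 26 s, with the sampled grip never above about 35 N.

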